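# Tighten the bowl chuck with its T key

### The arm

A 6-joint arm with a two-finger parallel gripper is mounted at the origin on the work surface. World frame = base frame: x ahead of the robot, y to its left, z up, the work surface at z = 0. Lengths are in m, angles in rad, forces in N, time in s.
With the tool pointing down it reaches from about 0.3 to 0.775 m from the base axis. Payload 14.6 kg.
Tool frame: the origin (TCP) lies on the front face of the gripper's body, between the roots of the fingers; the fingertips stand 73 mm ahead of it and the grasp point (between the pads) lies bot.pinch_z ahead of it (bot.pinch_z is the distance from the TCP to the grasp point, in m); z points along the fingers, y is the line along which they close (so a half turn about z gives the same grasp; the last joint's range is limited). The gripper opens to 85 mm and grips with 20 to 120 N. Pads are 22 mm wide; open, the fingers measure 114 mm over their backs; the gripper's body (76 mm by 85 mm) begins 54 mm behind the grasp point. The pads swing forward as they close: fully open they stand 13 mm farther back than shut.
Start: joints at [1.268, 0.3, 1.521, -0, 1.321, -0.067], TCP at [0.128, 0.535, 0.304] pointing down, gripper open.
Joint ranges: [-3.03, 3.03], [-0.79, 2.21], [0.23, 2.52], [-1.04, 4.18], [0, 3.07], [-2.55, 2.55]. Speed limits (rad/s): [2.22, 2.22, 2.57, 3.14, 3.14, 3.14].

### API

Orientations are given as a rotation vector (axis times angle).
In Python, from plant import get_obs, get_image, order, bot gives the robot as it stands.
- The arm moves only by the tool step_arm, never from a script. Its argument "moves" is a list of rows, each an object of numbers: "hand": the closure, from 0 (fully open) to 1 (shut); "dx", "dy", "dz": the shift along the tool's x, y, z in m; "twist": the turn about the tool's z in rad. A call has 1 to 20 rows; each row shifts and turns the commanded pose from where the row before left it, along the tool's axes as they then stand; what a row does not reach is not made up. A row lasts 1/10 s, in which the tool goes at most 50 mm and 8.59 degrees, less where a joint would pass 70% of its speed; a pose out of reach is approached as far as the arm can. A call with a gripper value outside its range is refused whole. The fingers move at their own pace and stop on an object; the grip force is fixed at half the most. Time passes only in rows, so rows that do not move let the fingers close. It gives the time, the measured TCP pose, the force, the opening and the grip force at its end, in the units of the state.
- get_obs(): the state, without advancing time (a new reading comes with each control period).
- get_image(name): name is "scene" or "top" or "wrist"; returns a dict with "frame" (400x640x3 uint8, red, green, blue), "fov_y" (degrees; the focal length in pixels is half the picture's height over the tangent of half this angle, whatever the lens; pixels are square), "cx", "cy" (the principal point, pixels), "rvec" (rotation vector, rad) and "tvec" (3), from world to camera coordinates, as OpenCV has them. Camera axes: x right, y down, z forward; pixel columns grow to the right and rows downward; lengths in m; the calibration is good to about 2 mm. A picture is of the moment at which its call begins. There is no depth.
- order.job_done(): hands the job in; it is judged then, once.
The state is a dict: "t": time; "qpos": joint angles; "qvel": joint speeds; "tau": joint torques, N m; "eef_pos": TCP position; "tcp_rot": TCP orientation; "force": force on the tool from outside, world axes, zero at the start; "ft_torque": the same for the moment, N m; "gripper_width": finger opening in m; "grip_force": force on a finger pad.
Only numpy, scipy, OpenCV 4.12 (cv2) and the standard library are available. Lean on these libraries where they do the work, as an engineer would, in place of code of your own. Each camera call takes 0.05 s, during which the arm holds its last target. There are 200 camera calls.

### The job

The turned bowl is loose in the jaws of the chuck on the carving stand. Take the T-handled key from the wooden rack, seat it fully in the square socket on top of the chuck and turn it clockwise (seen from above) until the chuck is tight at its stop; then pull the key out and put it back fully seated in the rack hole it came from. Leave everything else on the bench where it is, and do not bump the bowl or the stand with the gripper.

Things in the scene. Friction and masses are not known exactly. Their poses are not given: they have to be found in the camera images.
- key: Steel chuck key, 0.25 kg, a symmetrical T standing in a rack hole. Origin: on the shank axis under its collar (32 mm diameter), which rests on the rack or the socket's mouth. Below: square shank 16 x 16 mm (sides along x, y), 30 mm long, last 6 mm tapered to 12 mm. Above: round stem 12 mm, then handle bar along x, 110 mm long, 18 mm wide (y), 22 mm high, centre 65 mm above origin; z up.
- crank: Another steel wrench, to be left in its hole: collar, stem and bar height as the key's, but L-shaped: its bar sticks out to one side only (from x = -9 to +61 mm); round shank 17 mm. Origin on the shank axis under the collar. The key and this wrench may stand in either hole.
- rack: Fixed beech block, 75 (x) x 190 (y) x 50 mm high, origin centre of its underside. Two equal square holes 20 x 20 mm, 40 mm deep, mouths bevelled 4 mm at 45 degrees, sides parallel to the block's.
- rack_hole0 (a point): Centre of the mouth of the rack hole at the block's y = -62.5 mm, 50 mm above the bench; axes as the block's.
- rack_hole1 (a point): Centre of the mouth of the rack hole at the block's y = +62.5 mm; axes as the block's.
- stand: Fixed carving stand: steel base, grey post, steel chuck 100 mm diameter, 62 mm long, on a horizontal axis along the stand's y, 105 mm above the bench. Origin on the bench under the socket. Post at y = -58 to -86 mm, up to 132 mm high; the held bowl, 160 mm diameter, lies at y = 49 to 121 mm and reaches 185 mm above the bench.
- socket (a point): Centre of the mouth of the square socket, 165 mm above the bench, opening upwards in a steel square nut 32 x 32 mm on top of the chuck. Hole 18 x 18 mm, 34 mm deep, mouth bevelled 4 mm at 45 degrees, sides along the point's x and y, which turn with the nut. The square key fits any of four ways round.
- pinion (a joint): Turn of the socket nut, rad, clockwise seen from above positive: starts at 0 to 0.3 (jaws open), stop at 1.2 (jaws tight on the bowl's tenon); friction about 0.08 N m, stays where left.
- mallet: Wooden mallet lying on the bench, head 64 mm diameter and 100 mm long along its y, handle 24 mm thick to its -x, 200 mm. Origin under the head.
- tape: Cardboard-coloured ring, 90 mm diameter, 45 mm high. Origin centre of underside.
- spray: White plastic bottle, 64 mm diameter, 190 mm high, upright. Origin centre of underside.
- offcut: Pale wooden bar 130 x 45 x 40 mm. Origin centre of underside.
- bowl: Small wooden bowl, 124 mm diameter, 50 mm high. Origin centre of underside.
- spindle: Dark turned wooden finial, 52 mm foot, 118 mm high, upright. Origin centre of underside.
Not all that is in view belongs to the job. Leave any red or yellow look-alike of the key alone.

How it is judged:
On the way, in this order (a step that is already met when the one before it is completed fails the run):
1. the key is fully seated in the chuck's socket (horizontal distance between key and socket below 0.004 m and z of key in the frame of socket below 0.004 m and angle between key's own z axis and vertical below 0.09 rad), for 0.2 s.
2. the socket has been turned clockwise until tight, with the key still in it (value of joint pinion above 1.05 rad and horizontal distance between key and socket below 0.004 m and z of key in the frame of socket below 0.012 m), for 0.2 s.
At the end, for the whole second after the job is handed in: The chuck is tight (joint pinion above 1.05 rad), and the key stands at rest, released and upright (within 7 degrees), fully down in the rack hole it came from (within 6 mm of its starting place) (value of joint pinion above 1.05 rad and distance of key from where it was at the start of the episode below 0.006 m and angle between key's own z axis and vertical below 0.12 rad and linear speed of key below 0.02 m/s); the robot touches nothing.
It fails at once if another thing on the bench (the L-shaped wrench, mallet, tape, bottle, offcut, bowl or finial) is moved more than 25 mm (distance of any of crank, mallet, tape, spray, offcut, bowl, spindle from where it was at the start of the episode above 0.025 m).
It fails at once if the stand, with the bowl in it, is hit or pressed by the robot with more than 20 N (contact force between any of the arm, the fingers and stand above 20 N).
It also fails if it takes over 72 s, if anything falls off the work surface, if the arm or the gripper's body presses on something with over 40 N, if the wrist force passes 120 N, or if a joint passes its speed limit or range.

## Working session

There is one attempt and no reset: what is moved stays moved. The work goes in short steps, Python scripts to look and compute and a tool call to move; the robot and the scene stay as the last step left them, time stands still between calls to the robot, and variables do not carry over. Pictures are saved under pics/ and viewed, at most 10 in all, crops included, and the job is handed in when it is done.

Besides the shell and the picture viewer there is one more tool, called after "Request:" by a JSON object that holds its "method" and its "body". step_arm: Moves the arm, as the interface text tells. Its arguments: {"type":"object","properties":{"moves":{"type":"array"}},"required":["moves"]}

```bash
mkdir -p pics; ls; cat > h.py <<'E'
import numpy as np, cv2
from plant import get_obs, get_image, order, bot
def snap(n,f):
    d=get_image(n); cv2.imwrite(f'pics/{f}.png',d['frame'][:,:,::-1]); np.savez(f'pics/{f}.npz',**{k:np.array(v) for k,v in d.items()}); return d
def cam(f):
    d=np.load(f'pics/{f}.npz'); F=200/np.tan(np.radians(float(d['fov_y']))/2)
    K=np.array([[F,0,float(d['cx'])],[0,F,float(d['cy'])],[0,0,1]]); return K,d['rvec'].astype(float).ravel(),d['tvec'].astype(float).ravel()
def proj(f,P):
    K,r,t=cam(f); return cv2.projectPoints(np.array(P,float).reshape(-1,3),r,t,K,None)[0].reshape(-1,2)
def ray(f,uv):
    K,r,t=cam(f); R=cv2.Rodrigues(r)[0]; return -R.T@t, R.T@np.linalg.solve(K,[uv[0],uv[1],1])
def atz(f,uv,z):
    c,d=ray(f,uv); return c+d*(z-c[2])/d[2]
def tri(obs):
    A=np.zeros((3,3));b=np.zeros(3)
    for f,uv in obs:
        c,d=ray(f,uv); d/=np.linalg.norm(d); M=np.eye(3)-np.outer(d,d);A+=M;b+=M@c
    return np.linalg.solve(A,b)
E
python3 - <<'E'
from h import *
for n in ['scene','top','wrist']: d=snap(n,n+'0'); print(n,d['fov_y'],d['cx'],d['cy'],d['rvec'],d['tvec'])
a=[cv2.imread(f'pics/{n}0.png') for n in ['scene','top']]
o=get_obs(); print(o, bot.pinch_z, [x for x in dir(bot) if x[0]!='_'])
E
```

```text
pics
scene 56.20697527076917 320.19000004502146 200.7282825036761 [ 1.86396804  1.74181589 -0.64725954] [-0.04739002 -0.35143025  1.47231189]
top 56.04160502997546 317.8706095064258 197.81128542222083 [ 2.16963382 -2.13668909  0.1335804 ] [-0.01406516  0.54538788  1.05639447]
wrist 70.61422866213164 321.66015365305594 203.82242259808461 [-2.25319501 -1.77551899 -0.29165894] [-0.54921108 -0.04158562  0.38135601]
{'t': 0.15, 'qpos': array([ 1.26840078e+00,  3.00334172e-01,  1.52141933e+00,  1.67771599e-05,
        1.32069656e+00, -6.66098464e-02]), 'qvel': array([-7.49861481e-05,  1.25632106e-03, -1.49197726e-03,  5.37599849e-04,
       -2.38382911e-03,  8.35027704e-04]), 'tau': array([ 9.85152365e-04, -5.43668675e+01, -3.61885786e+01, -3.35517905e-05,
        3.13487435e-03, -1.09789349e-05]), 'eef_pos': array([0.12845713, 0.53467785, 0.30346483]), 'tcp_rot': array([-3.69500036e-01, -3.11961275e+00,  1.31919311e-03]), 'force': array([ 0.38143754,  0.00296084, -0.20762233]), 'ft_torque': array([0.01245948, 0.0214545 , 0.02123553]), 'grip_force': 0.0, 'gripper_width': 0.08539399029414407} 0.0539 ['MotionError', 'pinch_z']
```

View pics/top0.png

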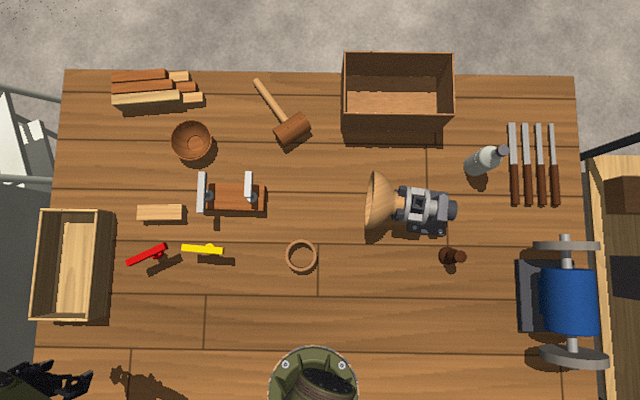

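View pics/scene0.png

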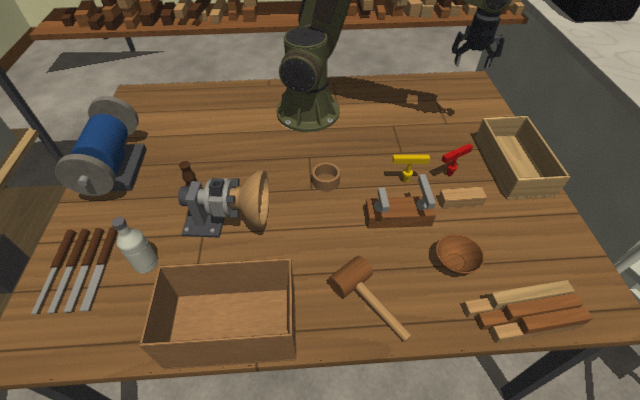

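The top view shows the rack at (235,197) with two steel wrenches, bars at (201,192) and (248,186). The chuck with its nut is at about (428,207), and red and yellow look-alikes are at (147,253) and (203,249). The scene view shows the wrenches at (384,200) and (427,190), and the chuck at (222,195). Next is an enlarged crop to tell the T from the L.

```bash
python3 - <<'E'
from h import *
t=cv2.imread('pics/top0.png'); s=cv2.imread('pics/scene0.png')
C=lambda im,x,y,w,h:cv2.resize(im[y:y+h,x:x+w],(400,300),interpolation=cv2.INTER_CUBIC)
o=np.vstack([np.hstack([C(t,185,160,100,75),C(s,350,165,100,75)]),np.hstack([C(t,360,165,100,75),C(s,175,160,100,75)])])
cv2.imwrite('pics/c1.png',o)
E
```

```text
(no output)
```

View pics/c1.png

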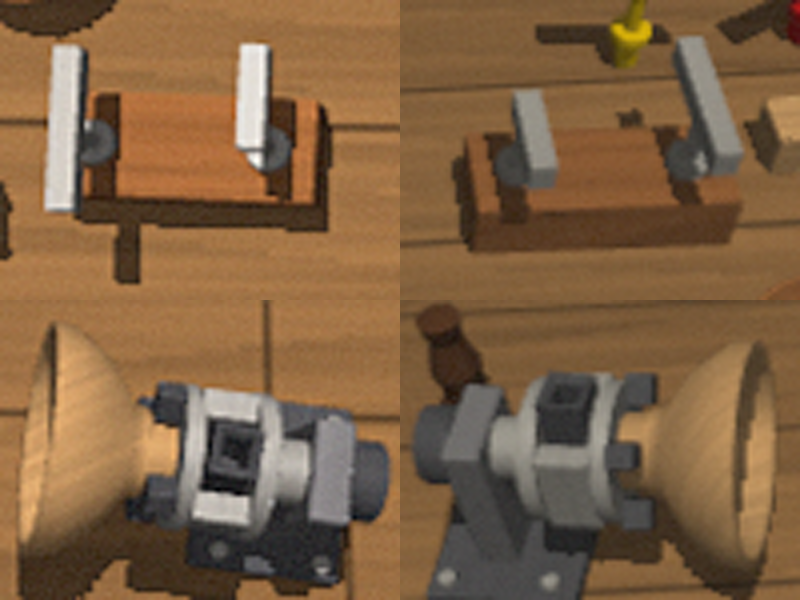

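The crop confirms two steel wrenches. The left one in the top view (px 201,192) has a 41 px bar lying symmetrically over its collar, so it is the T key. The right one (px 248,185) has a 27 px bar on one side only, so it is the L crank. The red and yellow ones are look-alikes. The nut socket is at top px (419,202) and scene px (217,183).

```bash
python3 - <<'E'
from h import *
np.set_printoptions(precision=4,suppress=True)
print('socket',tri([('top0',(418.75,201.75)),('scene0',(217,183.25))]))
print('bar c',tri([('top0',(201.4,191.9)),('scene0',(426,190))]))
print('ends',atz('top0',(202.6,171.5),.126),atz('top0',(200.25,212.2),.126))
s=atz('top0',(418.75,201.75),.165);print(s)
# rack top corners via top (z=.05)
P=[atz('top0',(185+a/4,160+b/4),.05) for a,b in[(88,92),(325,103),(78,195),(323,205)]];print(np.array(P))
# chuck axis
print(atz('top0',(360+365/4,165+167/4),.125),atz('top0',(360+150/4,165+150/4),.105))
o=get_obs();R=cv2.Rodrigues(o['tcp_rot'])[0];print(R)
K,r,t=cam('wrist0');Rc=cv2.Rodrigues(r)[0];c=-Rc.T@t;print('cam in tool',R.T@(c-o['eef_pos']),R.T@Rc.T)
E
```

```text
socket [ 0.5228 -0.2636  0.1621]
bar c [0.5462 0.3069 0.1172]
ends [0.6004 0.3046 0.126 ] [0.4907 0.3048 0.126 ]
[ 0.5226 -0.2637  0.165 ]
[[0.5818 0.3143 0.05  ]
 [0.5763 0.1432 0.05  ]
 [0.5072 0.3174 0.05  ]
 [0.5027 0.1422 0.05  ]]
[ 0.5154 -0.3601  0.125 ] [ 0.527 -0.222  0.105]
[[-0.9723  0.2336 -0.0003]
 [ 0.2336  0.9723 -0.0008]
 [ 0.0001 -0.0009 -1.    ]]
cam in tool [ 0.0831 -0.0001 -0.07  ] [[-0.0005 -0.9467 -0.322 ]
 [ 1.     -0.0002 -0.001 ]
 [ 0.0009 -0.322   0.9467]]
```

Request:
{"method": "step_arm", "body": {"moves": [{"hand":0,"dx":-0.036,"dy":-0.01},{"hand":0,"dx":-0.036,"dy":-0.01},{"hand":0,"dx":-0.036,"dy":-0.01},{"hand":0,"dx":-0.036,"dy":-0.01},{"hand":0,"dx":-0.036,"dy":-0.01},{"hand":0,"dx":-0.036,"dy":-0.01},{"hand":0,"dx":-0.036,"dy":-0.01},{"hand":0,"dx":-0.036,"dy":-0.01},{"hand":0,"dx":-0.036,"dy":-0.01},{"hand":0,"dx":-0.036,"dy":-0.01},{"hand":0,"dx":-0.036,"dy":-0.01},{"hand":0,"dx":-0.036,"dy":-0.01},{"hand":0,"dx":-0.028,"dy":-0.005},{"hand":0,"twist":-0.12},{"hand":0,"twist":-0.117},{"hand":0},{"hand":0},{"hand":0}]}}

```text
invalid input
```

```bash
cat >> h.py <<'E'
np.set_printoptions(precision=4,suppress=True)
def state():
    o=get_obs();R=cv2.Rodrigues(o['tcp_rot'])[0];print('t',o['t'],'p',o['eef_pos'],'yaw',np.arctan2(R[1,0],R[0,0]),'Rz',R[:,2],'q',o['qpos'],'F',o['force'],'T',o['ft_torque'],'w',o['gripper_width'],o['grip_force']);return o,R
def to(p,yaw=None):
    o,R=state();print('tool delta',R.T@(np.array(p)-o['eef_pos']))
    if yaw is not None: print('twist',-((yaw-np.arctan2(R[1,0],R[0,0])+np.pi)%(2*np.pi)-np.pi))
E
python3 - <<'E'
from h import *
state(); snap('wrist','w1')
E
```

```text
t 0.15 p [0.1285 0.5347 0.3035] yaw 2.905802761841328 Rz [-0.0003 -0.0008 -1.    ] q [ 1.2684  0.3003  1.5214  0.      1.3207 -0.0666] F [ 0.3814  0.003  -0.2076] T [0.0125 0.0215 0.0212] w 0.08539399029414407 0.0
```

View pics/w1.png

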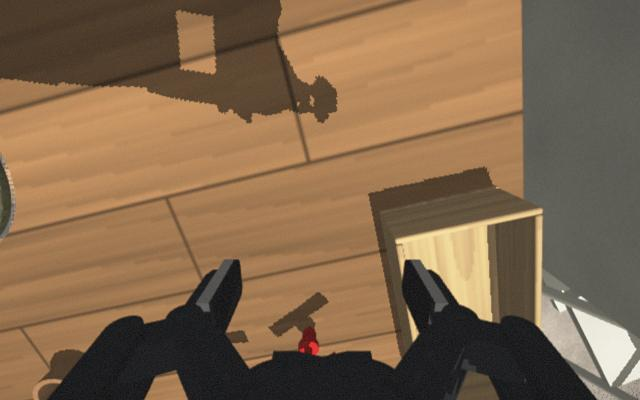

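The call was refused, so the arm hasn't moved; I'll give every key in each row. The picture is only of the start pose, with the red look-alike at (308,343).

Request:
{"method": "step_arm", "body": {"moves": [{"hand":0,"dx":-0.036,"dy":-0.01,"dz":0,"twist":0},{"hand":0,"dx":-0.036,"dy":-0.01,"dz":0,"twist":0},{"hand":0,"dx":-0.036,"dy":-0.01,"dz":0,"twist":0},{"hand":0,"dx":-0.036,"dy":-0.01,"dz":0,"twist":0},{"hand":0,"dx":-0.036,"dy":-0.01,"dz":0,"twist":0},{"hand":0,"dx":-0.036,"dy":-0.01,"dz":0,"twist":0},{"hand":0,"dx":-0.036,"dy":-0.01,"dz":0,"twist":0},{"hand":0,"dx":-0.036,"dy":-0.01,"dz":0,"twist":0},{"hand":0,"dx":-0.036,"dy":-0.01,"dz":0,"twist":0},{"hand":0,"dx":-0.036,"dy":-0.01,"dz":0,"twist":0},{"hand":0,"dx":-0.036,"dy":-0.01,"dz":0,"twist":0},{"hand":0,"dx":-0.036,"dy":-0.01,"dz":0,"twist":0},{"hand":0,"dx":-0.028,"dy":-0.005,"dz":0,"twist":0},{"hand":0,"dx":0,"dy":0,"dz":0,"twist":-0.12},{"hand":0,"dx":0,"dy":0,"dz":0,"twist":-0.117},{"hand":0,"dx":0,"dy":0,"dz":0,"twist":0},{"hand":0,"dx":0,"dy":0,"dz":0,"twist":0}]}}

```text
t: 1.9
eef_pos: [0.5465, 0.3058, 0.3038]
tcp_rot: [-0.003, -3.141, 0.0]
force: [-0.0, 0.4, 0.1]
gripper_width: 0.0851
grip_force: 0.0
```

```bash
python3 - <<'E'
from h import *
state(); snap('wrist','w1')
E
```

```text
t 1.9 p [0.5465 0.3058 0.3038] yaw 3.1394778457514234 Rz [-0.0002 -0.0001 -1.    ] q [ 0.4517  0.4723  1.2845  0.      1.3849 -1.1169] F [-0.002   0.3661  0.0904] T [-0.0313 -0.0111 -0.0195] w 0.08514706285129618 0.0
```

View pics/w1.png

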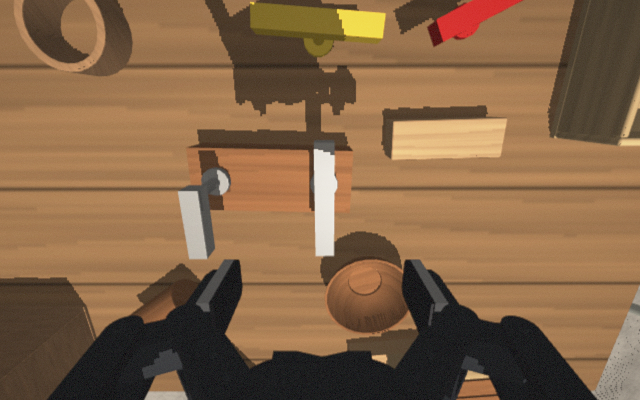

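The wrist view shows the T key's bar from (324,150) to (325,256) and its collar at (330,184). The crank is at (215,181), with its bar to (200,258).

```bash
cat >> h.py <<'E'
def face(f,box,thr=215):
    im=cv2.imread(f'pics/{f}.png'); x0,y0,x1,y1=box; m=(im.min(2)>thr).astype(np.uint8); M=np.zeros_like(m); M[y0:y1,x0:x1]=m[y0:y1,x0:x1]
    n,l,st,_=cv2.connectedComponentsWithStats(M); k=1+np.argmax(st[1:,4]); pts=np.argwhere(l==k)[:,::-1].astype(np.float32)
    return cv2.minAreaRect(pts),len(pts)
E
python3 - <<'E'
from h import *
for f,b in [('w1',(305,140,345,265)),('top0',(190,165,210,220))]:
    for thr in (150,190,215):
        r,n=face(f,b,thr); c=cv2.boxPoints(r); print(f,thr,n,r)
        W=np.array([atz(f,p,.126) for p in c]); print(W.mean(0), [np.linalg.norm(W[i]-W[i-1]).round(4) for i in (0,1)])
        e=sorted([(W[i]-W[i-1]) for i in (0,1)],key=np.linalg.norm)[1]; print('yaw',np.arctan(e[1]/e[0]))
w=face('w1',(305,140,345,265),190)[0][0]; t=face('top0',(190,165,210,220),190)[0][0]
print(tri([('w1',w),('top0',t)]))
print(proj('w1',[[.546,.3055,.05],[.546,.3055,.126]]))
# rack edge pixels
print([atz('w1',p,.05) for p in [(187,147),(353,152),(352,211)]])
print('collar',atz('w1',(330,184),.056))
E
```

```text
w1 150 2085 ((325.0, 202.0), (106.0, 22.0), 90.0)
[0.5491 0.3087 0.126 ] [np.float64(0.1038), np.float64(0.0191)]
yaw -0.011345812767950016
w1 190 1992 ((325.4417724609375, 201.8880615234375), (106.09910583496094, 21.81974220275879), 89.0759506225586)
[0.549  0.3091 0.126 ] [np.float64(0.1039), np.float64(0.019)]
yaw 0.0045657381323831745
w1 215 1781 ((325.5, 202.0), (104.0, 21.0), 90.0)
[0.549  0.3091 0.126 ] [np.float64(0.1018), np.float64(0.0183)]
yaw -0.010206727393854484
top0 150 267 ((200.10357666015625, 191.03175354003906), (6.5172953605651855, 40.312625885009766), 3.012787342071533)
[0.5477 0.3083 0.126 ] [np.float64(0.0173), np.float64(0.1086)]
yaw 0.004574708702913202
top0 190 214 ((200.28866577148438, 191.51519775390625), (5.466118812561035, 39.26144790649414), 3.012787342071533)
[0.5464 0.3078 0.126 ] [np.float64(0.0145), np.float64(0.1057)]
yaw 0.004323693006907856
top0 215 1 ((203.0, 183.0), (0.0, 0.0), 0.0)
[0.5691 0.3018 0.126 ] [np.float64(0.0), np.float64(0.0)]
yaw nan
[0.5467 0.309  0.1224]
[[321.624  181.8492]
 [321.5612 202.2197]]
[array([0.505 , 0.1529, 0.05  ]), array([0.5111, 0.3414, 0.05  ]), array([0.5827, 0.3425, 0.05  ])]
collar [0.5471 0.3152 0.056 ]<stdin>:6: RuntimeWarning: invalid value encountered in scalar divide
```

Request:
{"method": "step_arm", "body": {"moves": [{"hand":0,"dx":-0.001,"dy":0.003,"dz":0.02,"twist":0},{"hand":0,"dx":0,"dy":0,"dz":0.03,"twist":0},{"hand":0,"dx":0,"dy":0,"dz":0.03,"twist":0},{"hand":0,"dx":0,"dy":0,"dz":0.02,"twist":0},{"hand":0,"dx":0,"dy":0,"dz":0.015,"twist":0},{"hand":0,"dx":0,"dy":0,"dz":0.01,"twist":0},{"hand":0,"dx":0,"dy":0,"dz":0.008,"twist":0},{"hand":0,"dx":0,"dy":0,"dz":0,"twist":0},{"hand":0.5,"dx":0,"dy":0,"dz":0,"twist":0},{"hand":0.6,"dx":0,"dy":0,"dz":0,"twist":0},{"hand":0.7,"dx":0,"dy":0,"dz":0,"twist":0},{"hand":1,"dx":0,"dy":0,"dz":0,"twist":0},{"hand":1,"dx":0,"dy":0,"dz":0,"twist":0},{"hand":1,"dx":0,"dy":0,"dz":0,"twist":0},{"hand":1,"dx":0,"dy":0,"dz":0,"twist":0},{"hand":1,"dx":0,"dy":0,"dz":0,"twist":0}]}}

```text
t: 3.55
eef_pos: [0.5477, 0.3087, 0.1712]
tcp_rot: [-0.002, 3.141, 0.0]
force: [-1.0, -2.0, 5.6]
gripper_width: 0.0171
grip_force: 59.5
```

```bash
python3 - <<'E'
from h import *
state()
E
```

```text
t 3.55 p [0.5477 0.3087 0.1712] yaw -3.1404884874583745 Rz [ 0.0004  0.0001 -1.    ] q [ 0.4551  0.6015  1.4091 -0.0001  1.1306 -1.1168] F [-1.0214 -2.0276  5.6426] T [-0.3748  0.1925 -0.0883] w 0.017083309157487337 59.538692235946655
```

Request:
{"method": "step_arm", "body": {"moves": [{"hand":1,"dx":0,"dy":0,"dz":-0.005,"twist":0},{"hand":1,"dx":0,"dy":0,"dz":-0.01,"twist":0},{"hand":1,"dx":0,"dy":0,"dz":-0.015,"twist":0},{"hand":1,"dx":0,"dy":0,"dz":-0.02,"twist":0},{"hand":1,"dx":0,"dy":0,"dz":-0.03,"twist":0},{"hand":1,"dx":0,"dy":0,"dz":-0.03,"twist":0},{"hand":1,"dx":0,"dy":0,"dz":-0.03,"twist":0},{"hand":1,"dx":0,"dy":0,"dz":-0.03,"twist":0},{"hand":1,"dx":0,"dy":0,"dz":-0.03,"twist":0},{"hand":1,"dx":0,"dy":0,"dz":0,"twist":0},{"hand":1,"dx":0,"dy":0,"dz":0,"twist":0}]}}

```text
t: 4.65
eef_pos: [0.5474, 0.3087, 0.3712]
tcp_rot: [-0.002, 3.141, 0.0]
force: [0.9, 0.8, -4.0]
gripper_width: 0.0167
grip_force: 58.8
```

```bash
python3 - <<'E'
from h import *
state(); snap('wrist','w2'); snap('top','t2'); snap('scene','s2')
a=cv2.imread('pics/w2.png')[170:400,170:470]; b=cv2.imread('pics/t2.png')[150:225,160:260]; c=cv2.imread('pics/s2.png')[100:220,360:520]
o=np.zeros((600,800,3),np.uint8); o[:307,:400]=cv2.resize(a,(400,307)); o[:300,400:]=cv2.resize(b,(400,300),interpolation=cv2.INTER_CUBIC); o[307:600,:391]=cv2.resize(c,(391,293),interpolation=cv2.INTER_CUBIC)
cv2.imwrite('pics/c2.png',o)
E
```

```text
t 4.65 p [0.5474 0.3087 0.3712] yaw -3.1403414442767903 Rz [ 0.0006  0.0003 -1.    ] q [ 0.4552  0.4435  1.1723  0.      1.5251 -1.1168] F [ 0.8709  0.7743 -3.96  ] T [ 0.0479  0.006  -0.0039] w 0.016709007668297457 58.75764727592468
```

View pics/c2.png

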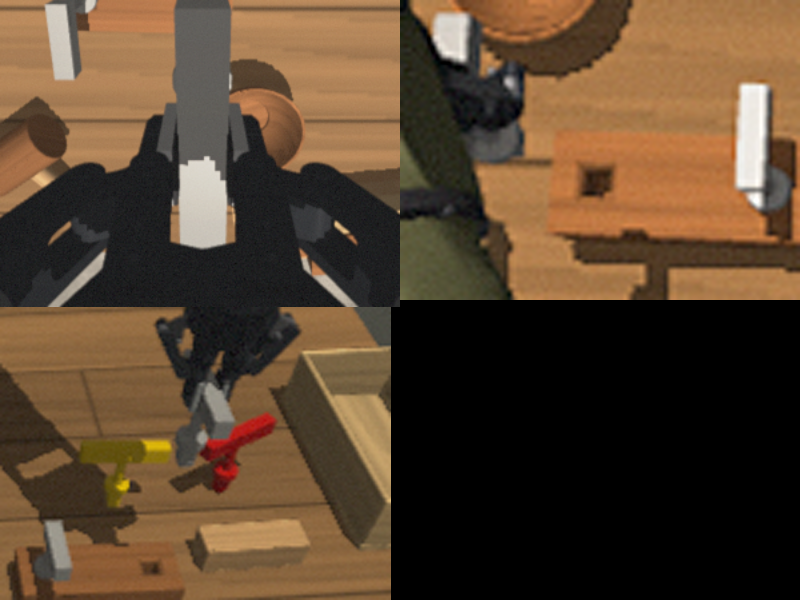

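The key hangs straight in the jaws. In the top view its empty hole shows at full-image px (209.3,195.5), and in the scene view at (421.8,206.8). Next I'll measure the key's offset in the grip and refine the socket.

```bash
python3 - <<'E'
from h import *
im=cv2.imread('pics/w2.png'); print('rows',[(r,im[r,323].tolist()) for r in range(140,192,2)])
print('col @190',[(c,int(im[190,c].mean())) for c in range(294,350,2)])
o=get_obs(); z=o['eef_pos'][2]-.1212
print('end rows (top edge / bottom edge) if offset 0:',proj('w2',[[.5474-.055,.3087,z+.076],[.5474-.055,.3087,z+.054],[.5574-.055,.3087,z+.076],[.5474-.055,.3177,z+.076],[.5474-.055,.2997,z+.076]]))
print('hole',atz('t2',(209.25,195.5),.05),tri([('t2',(209.25,195.5)),('s2',(421.8,206.8))]))
E
```

```text
rows [(140, [39, 53, 72]), (142, [56, 85, 127]), (144, [80, 125, 186]), (146, [80, 126, 187]), (148, [87, 133, 200]), (150, [84, 132, 200]), (152, [81, 128, 193]), (154, [86, 131, 196]), (156, [76, 116, 177]), (158, [75, 117, 177]), (160, [76, 116, 173]), (162, [80, 124, 187]), (164, [43, 60, 88]), (166, [63, 71, 86]), (168, [73, 80, 79]), (170, [73, 79, 80]), (172, [72, 75, 78]), (174, [74, 76, 78]), (176, [82, 84, 88]), (178, [89, 94, 98]), (180, [91, 96, 98]), (182, [96, 98, 101]), (184, [93, 96, 98]), (186, [94, 98, 102]), (188, [92, 96, 98]), (190, [89, 94, 95])]
col @190 [(294, 135), (296, 137), (298, 137), (300, 127), (302, 93), (304, 96), (306, 93), (308, 96), (310, 96), (312, 94), (314, 97), (316, 96), (318, 94), (320, 95), (322, 97), (324, 93), (326, 94), (328, 95), (330, 97), (332, 94), (334, 91), (336, 93), (338, 96), (340, 96), (342, 97), (344, 136), (346, 137), (348, 137)]
end rows (top edge / bottom edge) if offset 0: [[322.0121 177.8085]
 [321.9682 167.4252]
 [321.986  200.1907]
 [343.2    177.8247]
 [300.824  177.7923]]
hole [0.5456 0.3059 0.05  ] [0.5465 0.3086 0.0439]
```

Request:
{"method": "step_arm", "body": {"moves": [{"hand":1,"dx":0,"dy":-0.015,"dz":0,"twist":0},{"hand":1,"dx":-0.002,"dy":-0.03,"dz":0,"twist":0},{"hand":1,"dx":-0.003,"dy":-0.04,"dz":0,"twist":0},{"hand":1,"dx":-0.003,"dy":-0.04,"dz":0,"twist":0},{"hand":1,"dx":-0.003,"dy":-0.04,"dz":0,"twist":0},{"hand":1,"dx":-0.003,"dy":-0.04,"dz":0,"twist":0},{"hand":1,"dx":-0.003,"dy":-0.04,"dz":0,"twist":0},{"hand":1,"dx":-0.003,"dy":-0.04,"dz":0,"twist":0},{"hand":1,"dx":-0.003,"dy":-0.04,"dz":0,"twist":0},{"hand":1,"dx":-0.003,"dy":-0.04,"dz":0,"twist":0},{"hand":1,"dx":-0.003,"dy":-0.04,"dz":0,"twist":0},{"hand":1,"dx":-0.003,"dy":-0.04,"dz":0,"twist":0},{"hand":1,"dx":-0.003,"dy":-0.04,"dz":0,"twist":0},{"hand":1,"dx":-0.003,"dy":-0.04,"dz":0,"twist":0},{"hand":1,"dx":-0.003,"dy":-0.03,"dz":0,"twist":0},{"hand":1,"dx":0,"dy":-0.018,"dz":0,"twist":0},{"hand":1,"dx":0,"dy":0,"dz":0,"twist":0},{"hand":1,"dx":0,"dy":0,"dz":0,"twist":0}]}}

```text
t: 6.6
eef_pos: [0.589, -0.2639, 0.3705]
tcp_rot: [0.002, -3.141, -0.001]
force: [0.2, -0.0, -2.8]
gripper_width: 0.0172
grip_force: 59.0
```

```bash
python3 - <<'E'
from h import *
state(); snap('wrist','w3')
u=proj('w3',[[.5227,-.2637,.165]])[0].astype(int); print(u)
a=cv2.imread('pics/w3.png'); x0,y0=u[0]-60,max(0,u[1]-45); print(x0,y0)
cv2.imwrite('pics/c3.png',cv2.resize(a[y0:y0+90,x0:x0+120],(800,600),interpolation=cv2.INTER_CUBIC))
E
```

```text
t 6.6 p [ 0.589  -0.2639  0.3705] yaw -3.140508292532651 Rz [-0.0007  0.0007 -1.    ] q [-0.478   0.4866  1.1123  0.0003  1.5435 -2.0499] F [ 0.2113 -0.0383 -2.8468] T [ 0.0515  0.0272 -0.0114] w 0.017158952000429186 58.97115647792816
[321 126]
261 81
```

View pics/c3.png

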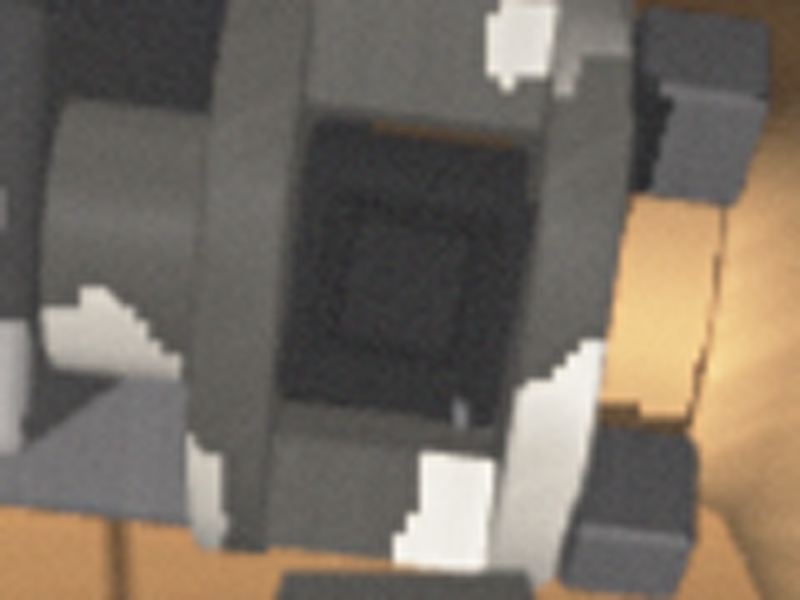

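The crop shows the nut in the arm's shadow, its sides rotated by roughly 0.12 rad (image edge slope) and its socket about (405,285) in the crop. A contrast-stretched crop should sharpen this.

```bash
python3 - <<'E'
from h import *
fr=[get_image('wrist')['frame'].astype(float) for _ in range(6)]
a=np.mean(fr,0).mean(2)[90:155,290:355]
np.save('pics/avg.npy',a)
b=np.clip((a-35)/(75-35),0,1)*255
cv2.imwrite('pics/c4.png',cv2.resize(b.astype(np.uint8),(600,600),interpolation=cv2.INTER_CUBIC))
E
```

```text
(no output)
```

View pics/c4.png

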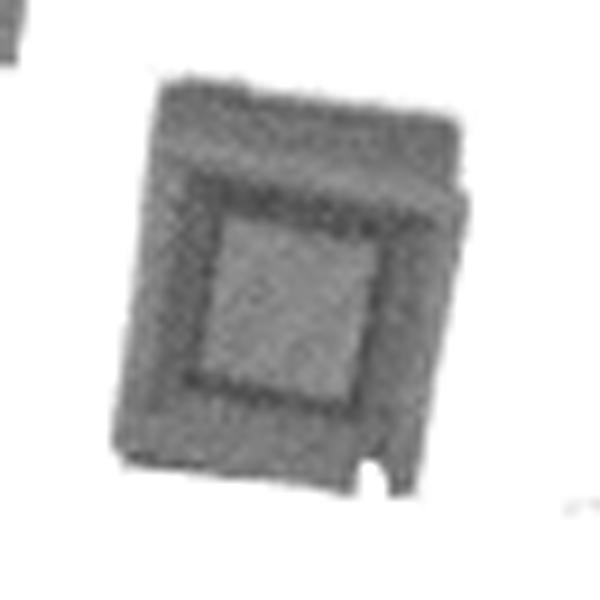

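```bash
python3 - <<'E'
from h import *
from scipy.optimize import differential_evolution as DE
a=cv2.GaussianBlur(np.load('pics/avg.npy'),(0,0),.6)
def poly(x,y,w,s,z):
    c=np.array([[-1,-1],[1,-1],[1,1],[-1,1]])*s/2; R=np.array([[np.cos(w),-np.sin(w)],[np.sin(w),np.cos(w)]]); p=c@R.T+[x,y]
    return proj('w3',np.c_[p,np.full(4,z)])-[290,90]
def mask(p,S=8):
    m=np.zeros((65*S,65*S),np.uint8); cv2.fillConvexPoly(m,((p+.5)*S).round().astype(int),1); return cv2.resize(m.astype(np.float32),(65,65),interpolation=cv2.INTER_AREA)
def cost(v):
    x,y,w,z=*v[:3],.131
    i=mask(poly(x,y,w,.0175,z)); o=mask(poly(x,y,w,.022,z))-mask(poly(x,y,w,.0185,z))
    mi=(a*i).sum()/i.sum(); mo=(a*o).sum()/o.sum(); return -(mi-mo)+.1*np.sqrt(((a-mi)**2*i).sum()/i.sum())
for seed in (0,1):
    r=DE(cost,[(.51,.535),(-.276,-.252),(-.45,.3)],seed=seed,maxiter=40,popsize=12); print(r.x,r.fun)
x,y,w=r.x; print('floor',poly(x,y,w,.018,.131)*9.23+4.6)
print('nut top',poly(x,y,w,.032,.165)*9.23+4.6, 'mouth',poly(x,y,w,.026,.165)*9.23+4.6)
to([x-.0,y,.3705],np.pi+w)
E
```

```text
[ 0.5207 -0.2651 -0.1903] -5.826878314385629
[ 0.5206 -0.2649 -0.1799] -5.808616811241502
floor [[224.492  210.2893]
 [197.8272 371.8576]
 [351.3483 400.6674]
 [380.8739 240.2213]]
nut top [[158.3308 129.306 ]
 [108.0685 451.9149]
 [411.3152 508.1634]
 [472.9461 190.0067]] mouth [[183.0335 166.2996]
 [141.3235 428.0446]
 [388.5479 474.0683]
 [437.7621 215.2617]]
t 6.95 p [ 0.5893 -0.2636  0.3711] yaw -3.1395823097900495 Rz [ 0.0002 -0.0001 -1.    ] q [-0.4773  0.4864  1.1113 -0.      1.5436 -2.0501] F [ 0.7051 -0.6441 -3.0288] T [-0.0545 -0.0081  0.0123] w 0.017343892269759114 58.9711332321167
tool delta [ 0.0687 -0.0012  0.0006]
twist 0.18186338157584636
```

Request:
{"method": "step_arm", "body": {"moves": [{"hand":1,"dx":0.02,"dy":0,"dz":0,"twist":0},{"hand":1,"dx":0.03,"dy":-0.001,"dz":0,"twist":0},{"hand":1,"dx":0.0173,"dy":0,"dz":0,"twist":0},{"hand":1,"dx":0,"dy":0,"dz":0,"twist":0.085},{"hand":1,"dx":0,"dy":0,"dz":0,"twist":0.08},{"hand":1,"dx":0,"dy":0,"dz":0.02,"twist":0},{"hand":1,"dx":0,"dy":0,"dz":0.02,"twist":0},{"hand":1,"dx":0,"dy":0,"dz":0.01,"twist":0},{"hand":1,"dx":0,"dy":0,"dz":0,"twist":0},{"hand":1,"dx":0,"dy":0,"dz":0,"twist":0}]}}

```text
t: 7.95
eef_pos: [0.5221, -0.2653, 0.3218]
tcp_rot: [0.257, 3.13, -0.001]
force: [-0.1, -0.2, -2.3]
gripper_width: 0.0169
grip_force: 59.0
```

```bash
python3 - <<'E'
from h import *
to([.522,-.2645,.2912],np.pi-.165); snap('top','t4'); snap('scene','s4')
b=cv2.imread('pics/t4.png')[165:240,360:460]; c=cv2.imread('pics/s4.png')[130:205,165:265]
cv2.imwrite('pics/c5.png',np.hstack([cv2.resize(i,(400,300),interpolation=cv2.INTER_CUBIC) for i in (b,c)]))
E
```

```text
t 7.95 p [ 0.5221 -0.2653  0.3218] yaw 2.9779503889984538 Rz [ 0.0009 -0.0005 -1.    ] q [-0.5326  0.3669  1.3903  0.      1.3833 -1.9398] F [-0.0725 -0.2006 -2.2633] T [0.0049 0.0285 0.0482] w 0.016897072255392838 59.00607168674469
tool delta [0.0003 0.0008 0.0306]
twist 0.0013577354086606874
```

View pics/c5.png

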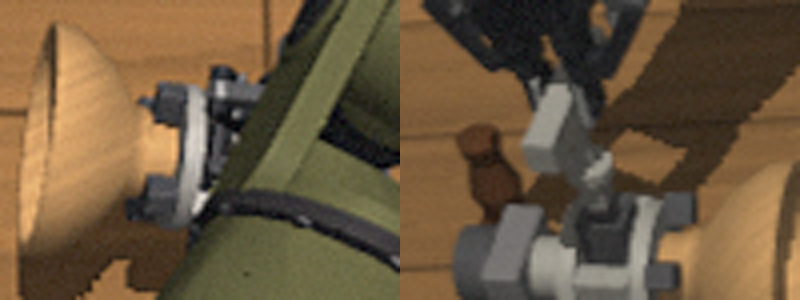

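In the scene view the shank tip (about (590,215) in the crop) hangs right over the nut mouth. I'll go in slowly.

Request:
{"method": "step_arm", "body": {"moves": [{"hand":1,"dx":0,"dy":0.0008,"dz":0.004,"twist":0},{"hand":1,"dx":0,"dy":0,"dz":0.004,"twist":0},{"hand":1,"dx":0,"dy":0,"dz":0.004,"twist":0},{"hand":1,"dx":0,"dy":0,"dz":0.003,"twist":0},{"hand":1,"dx":0,"dy":0,"dz":0.003,"twist":0},{"hand":1,"dx":0,"dy":0,"dz":0,"twist":0}]}}

```text
t: 8.65
eef_pos: [0.522, -0.2644, 0.3024]
tcp_rot: [-0.257, -3.13, -0.001]
force: [-0.5, 0.3, -3.0]
gripper_width: 0.0166
grip_force: 59.0
```

```bash
python3 - <<'E'
from h import *
to([.522,-.2645,.2862],np.pi-.165)
E
```

```text
t 8.65 p [ 0.522  -0.2644  0.3024] yaw 2.9777645534057386 Rz [-0.0007  0.0004 -1.    ] q [-0.5315  0.38    1.4179  0.      1.3445 -1.9385] F [-0.5454  0.2936 -3.0395] T [ 0.0783 -0.0031  0.0103] w 0.016637060260358195 59.005022048950195
tool delta [-0.     -0.0001  0.0162]
twist 0.0011718998159455651
```

Request:
{"method": "step_arm", "body": {"moves": [{"hand":1,"dx":0,"dy":0,"dz":0.004,"twist":0},{"hand":1,"dx":0,"dy":0,"dz":0.004,"twist":0},{"hand":1,"dx":0,"dy":0,"dz":0.004,"twist":0},{"hand":1,"dx":0,"dy":0,"dz":0.003,"twist":0},{"hand":1,"dx":0,"dy":0,"dz":0,"twist":0}]}}

```text
t: 9.15
eef_pos: [0.522, -0.2644, 0.2873]
tcp_rot: [-0.257, -3.13, -0.0]
force: [0.2, -0.5, -3.8]
gripper_width: 0.0173
grip_force: 59.0
```

```bash
python3 - <<'E'
from h import *
to([.522,-.2645,.2862],np.pi-.165)
E
```

```text
t 9.15 p [ 0.522  -0.2644  0.2873] yaw 2.977765401712717 Rz [-0.0007  0.0004 -1.    ] q [-0.5315  0.3916  1.4373 -0.      1.3135 -1.9385] F [ 0.2345 -0.5352 -3.7678] T [ 0.01   -0.0138 -0.0186] w 0.01729016288188464 59.00573372840881
tool delta [-0.     -0.      0.0011]
twist 0.0011727481229240055
```

Request:
{"method": "step_arm", "body": {"moves": [{"hand":1,"dx":0,"dy":0,"dz":0.001,"twist":0},{"hand":1,"dx":0,"dy":0,"dz":0.0005,"twist":0},{"hand":1,"dx":0,"dy":0,"dz":0,"twist":0},{"hand":1,"dx":0,"dy":0,"dz":0,"twist":0},{"hand":1,"dx":0,"dy":0,"dz":0,"twist":0}]}}

```text
t: 9.65
eef_pos: [0.5221, -0.2645, 0.2865]
tcp_rot: [0.257, 3.131, -0.0]
force: [-0.3, -0.3, -2.8]
gripper_width: 0.0175
grip_force: 59.0
```

Request:
{"method": "step_arm", "body": {"moves": [{"hand":1,"dx":0,"dy":0,"dz":0.001,"twist":0},{"hand":1,"dx":0,"dy":0,"dz":0,"twist":0},{"hand":1,"dx":0,"dy":0,"dz":0,"twist":0},{"hand":1,"dx":0,"dy":0,"dz":0,"twist":0}]}}

```text
t: 10.05
eef_pos: [0.5222, -0.2645, 0.2862]
tcp_rot: [0.257, 3.13, -0.001]
force: [-2.4, 0.4, 5.8]
gripper_width: 0.0173
grip_force: 60.1
```

Request:
{"method": "step_arm", "body": {"moves": [{"hand":1,"dx":0,"dy":0,"dz":0,"twist":0.08},{"hand":1,"dx":0,"dy":0,"dz":0,"twist":0.08},{"hand":1,"dx":0,"dy":0,"dz":0,"twist":0.08},{"hand":1,"dx":0,"dy":0,"dz":0,"twist":0.08},{"hand":1,"dx":0,"dy":0,"dz":0,"twist":0.08},{"hand":1,"dx":0,"dy":0,"dz":0,"twist":0.08},{"hand":1,"dx":0,"dy":0,"dz":0,"twist":0.08},{"hand":1,"dx":0,"dy":0,"dz":0,"twist":0.08},{"hand":1,"dx":0,"dy":0,"dz":0,"twist":0.08},{"hand":1,"dx":0,"dy":0,"dz":0,"twist":0.08},{"hand":1,"dx":0,"dy":0,"dz":0,"twist":0.05},{"hand":1,"dx":0,"dy":0,"dz":0,"twist":0}]}}

```text
t: 11.25
eef_pos: [0.5223, -0.2647, 0.2862]
tcp_rot: [1.527, 2.743, -0.0]
force: [0.3, -1.4, 4.5]
gripper_width: 0.0171
grip_force: 60.2
```

```bash
python3 - <<'E'
from h import *
state()
E
```

```text
t 11.25 p [ 0.5223 -0.2647  0.2862] yaw 2.1258773992332562 Rz [ 0.0015 -0.0012 -1.    ] q [-0.5316  0.3923  1.4389 -0.0002  1.3084 -1.0866] F [ 0.2667 -1.385   4.5008] T [-0.1757  0.0873  0.0072] w 0.017059511520313774 60.20133197307587
```

Request:
{"method": "step_arm", "body": {"moves": [{"hand":1,"dx":0,"dy":0,"dz":0,"twist":0.05},{"hand":1,"dx":0,"dy":0,"dz":0,"twist":0.05},{"hand":1,"dx":0,"dy":0,"dz":0,"twist":0.05},{"hand":1,"dx":0,"dy":0,"dz":0,"twist":0.05},{"hand":1,"dx":0,"dy":0,"dz":0,"twist":0}]}}

```text
t: 11.75
eef_pos: [0.5222, -0.2648, 0.2862]
tcp_rot: [1.793, 2.577, -0.001]
force: [-1.0, -1.6, 5.5]
gripper_width: 0.0173
grip_force: 60.2
```

```bash
python3 - <<'E'
from h import *
state()
E
```

```text
t 11.75 p [ 0.5222 -0.2648  0.2862] yaw 1.9258654074796477 Rz [ 0.0013 -0.0013 -1.    ] q [-0.5317  0.3923  1.439  -0.0005  1.3085 -0.8867] F [-0.9616 -1.615   5.4795] T [-0.2546  0.2065  0.0129] w 0.017265743412303695 60.2345734834671
```

Request:
{"method": "step_arm", "body": {"moves": [{"hand":1,"dx":0,"dy":0,"dz":0,"twist":0.05},{"hand":1,"dx":0,"dy":0,"dz":0,"twist":0.05},{"hand":1,"dx":0,"dy":0,"dz":0,"twist":0}]}}

```text
t: 12.05
eef_pos: [0.5222, -0.2648, 0.2862]
tcp_rot: [1.92, 2.484, -0.0]
force: [-1.7, -2.2, 5.3]
gripper_width: 0.017
grip_force: 60.3
```

```bash
python3 - <<'E'
from h import *
state()
E
```

```text
t 12.05 p [ 0.5222 -0.2648  0.2862] yaw 1.8258039267471662 Rz [ 0.0013 -0.0014 -1.    ] q [-0.5318  0.3923  1.439  -0.0006  1.3085 -0.7866] F [-1.7122 -2.2112  5.3395] T [-0.2931  0.2493  0.0111] w 0.017036763156335673 60.25743126869202
```

Request:
{"method": "step_arm", "body": {"moves": [{"hand":1,"dx":0,"dy":0,"dz":0,"twist":0.05},{"hand":1,"dx":0,"dy":0,"dz":0,"twist":0.05},{"hand":1,"dx":0,"dy":0,"dz":0,"twist":0}]}}

```text
t: 12.35
eef_pos: [0.5221, -0.2649, 0.2862]
tcp_rot: [2.042, 2.385, -0.001]
force: [-1.7, -2.5, 5.7]
gripper_width: 0.0171
grip_force: 60.3
```

```bash
python3 - <<'E'
from h import *
state(); snap('wrist','w5')
E
```

```text
t 12.35 p [ 0.5221 -0.2649  0.2862] yaw 1.7258243655982293 Rz [ 0.0011 -0.0014 -1.    ] q [-0.5318  0.3923  1.439  -0.0006  1.3086 -0.6867] F [-1.7361 -2.5198  5.7386] T [-0.3113  0.3408 -0.0494] w 0.01710523939123508 60.28168559074402
```

Request:
{"method": "step_arm", "body": {"moves": [{"hand":1,"dx":0,"dy":0,"dz":0,"twist":0.04},{"hand":1,"dx":0,"dy":0,"dz":0,"twist":0.04},{"hand":1,"dx":0,"dy":0,"dz":0,"twist":0}]}}

```text
t: 12.7
eef_pos: [0.5221, -0.2649, 0.2862]
tcp_rot: [2.135, 2.303, -0.001]
force: [-1.9, -2.3, 5.1]
gripper_width: 0.0169
grip_force: 60.4
```

```bash
python3 - <<'E'
from h import *
state()
E
```

```text
t 12.7 p [ 0.5221 -0.2649  0.2862] yaw 1.646439310842481 Rz [ 0.001  -0.0015 -1.    ] q [-0.5318  0.3923  1.439  -0.0008  1.3087 -0.6073] F [-1.8709 -2.3388  5.0503] T [-0.3416  0.4175  0.2155] w 0.01690639997763522 60.35539269447327
```

Request:
{"method": "step_arm", "body": {"moves": [{"hand":1,"dx":0,"dy":0,"dz":0,"twist":0.04},{"hand":1,"dx":0,"dy":0,"dz":0,"twist":0.03},{"hand":1,"dx":0,"dy":0,"dz":0,"twist":0},{"hand":1,"dx":0,"dy":0,"dz":0,"twist":0}]}}

```text
t: 13.1
eef_pos: [0.5221, -0.2649, 0.2862]
tcp_rot: [2.211, 2.229, -0.001]
force: [-2.8, -1.8, 5.4]
gripper_width: 0.0173
grip_force: 61.1
```

```bash
python3 - <<'E'
from h import *
state(); 
E
```

```text
t 13.1 p [ 0.5221 -0.2649  0.2862] yaw 1.5786333647184718 Rz [ 0.0009 -0.0017 -1.    ] q [-0.5317  0.3922  1.439  -0.0011  1.3087 -0.5393] F [-2.7808 -1.8121  5.4133] T [-0.4771  0.4791  0.8201] w 0.01734491198887496 61.07686936855316
```

Request:
{"method": "step_arm", "body": {"moves": [{"hand":1,"dx":0,"dy":0,"dz":0,"twist":-0.06},{"hand":1,"dx":0,"dy":0,"dz":0,"twist":-0.06},{"hand":1,"dx":0,"dy":0,"dz":-0.002,"twist":0},{"hand":1,"dx":0,"dy":0,"dz":-0.004,"twist":0},{"hand":1,"dx":0,"dy":0,"dz":-0.006,"twist":0},{"hand":1,"dx":0,"dy":0,"dz":-0.008,"twist":0},{"hand":1,"dx":0,"dy":0,"dz":-0.01,"twist":0},{"hand":1,"dx":0,"dy":0,"dz":-0.015,"twist":0},{"hand":1,"dx":0,"dy":0,"dz":-0.02,"twist":0},{"hand":1,"dx":0,"dy":0,"dz":-0.02,"twist":0},{"hand":1,"dx":0,"dy":0,"dz":0,"twist":0},{"hand":1,"dx":0,"dy":0,"dz":0,"twist":0}]}}

```text
t: 14.3
eef_pos: [0.522, -0.2643, 0.3702]
tcp_rot: [-2.076, -2.358, -0.0]
force: [-0.8, -0.4, -3.9]
gripper_width: 0.0172
grip_force: 59.2
```

```bash
python3 - <<'E'
from h import *
state(); snap('wrist','w6')
im=cv2.imread('pics/w6.png')
# held bar edges at several rows
g=cv2.cvtColor(im,cv2.COLOR_BGR2GRAY).astype(int)
for r in (180,190,200,210,220): print(r,g[r,290:354:2].tolist())
print(g[160:190,321].tolist())
cv2.imwrite('pics/c6.png',im)
E
```

```text
t 14.3 p [ 0.522  -0.2643  0.3702] yaw 1.6978402270265036 Rz [ 0.0001  0.0001 -1.    ] q [-0.5313  0.3401  1.3155  0.0002  1.4859 -0.6583] F [-0.7944 -0.3809 -3.8914] T [0.0353 0.0711 0.028 ] w 0.017154194353973477 59.21847403049469
180 [108, 211, 223, 205, 134, 160, 232, 231, 231, 232, 233, 232, 232, 232, 232, 234, 234, 233, 234, 235, 235, 235, 235, 234, 234, 236, 238, 109, 148, 230, 230, 232]
190 [108, 109, 108, 106, 93, 114, 232, 230, 231, 232, 231, 230, 231, 232, 231, 232, 232, 233, 233, 232, 233, 233, 233, 233, 233, 234, 235, 218, 226, 229, 229, 229]
200 [107, 102, 107, 101, 93, 108, 231, 229, 230, 230, 230, 231, 232, 231, 231, 231, 232, 231, 231, 233, 231, 233, 230, 232, 234, 234, 232, 226, 226, 228, 229, 227]
210 [70, 81, 100, 106, 110, 115, 226, 228, 230, 229, 229, 229, 230, 230, 230, 231, 229, 229, 231, 230, 230, 231, 231, 231, 233, 231, 227, 188, 194, 195, 190, 205]
220 [86, 82, 101, 132, 156, 161, 224, 228, 228, 227, 228, 228, 229, 228, 229, 228, 229, 230, 229, 230, 230, 229, 228, 230, 230, 230, 206, 137, 131, 124, 171, 170]
[120, 191, 221, 222, 222, 224, 177, 112, 103, 102, 103, 95, 90, 94, 92, 102, 163, 225, 234, 232, 232, 233, 233, 234, 233, 232, 233, 232, 233, 233]
```

View pics/c6.png

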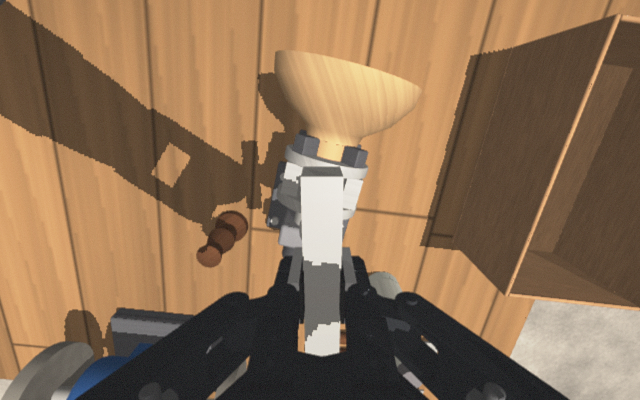

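The key is out and still held straight, its bar end at (322,176) as before, so it hasn't slipped in the grip. I'll turn back and check the nut by numbers on the way.

Request:
{"method": "step_arm", "body": {"moves": [{"hand":1,"dx":0,"dy":0,"dz":0,"twist":-0.07},{"hand":1,"dx":0,"dy":0,"dz":0,"twist":-0.14},{"hand":1,"dx":0,"dy":0,"dz":0,"twist":-0.14},{"hand":1,"dx":0,"dy":0,"dz":0,"twist":-0.14},{"hand":1,"dx":0,"dy":0,"dz":0,"twist":-0.14},{"hand":1,"dx":0,"dy":0,"dz":0,"twist":-0.14},{"hand":1,"dx":0,"dy":0,"dz":0,"twist":-0.14},{"hand":1,"dx":0,"dy":0,"dz":0,"twist":-0.14},{"hand":1,"dx":0,"dy":0,"dz":0,"twist":-0.14},{"hand":1,"dx":0,"dy":0,"dz":0,"twist":-0.14},{"hand":1,"dx":0,"dy":0,"dz":0,"twist":-0.114},{"hand":1,"dx":-0.02,"dy":0,"dz":0,"twist":0},{"hand":1,"dx":-0.03,"dy":0,"dz":0,"twist":0},{"hand":1,"dx":-0.017,"dy":0,"dz":0,"twist":0},{"hand":1,"dx":0,"dy":0,"dz":0,"twist":0},{"hand":1,"dx":0,"dy":0,"dz":0,"twist":0}]}}

```text
t: 15.95
eef_pos: [0.5889, -0.2644, 0.3689]
tcp_rot: [0.001, -3.139, -0.002]
force: [0.0, 0.5, -2.9]
gripper_width: 0.0171
grip_force: 59.0
```

```bash
python3 - <<'E'
from h import *
from scipy.optimize import differential_evolution as DE
state(); snap('wrist','w7')
a=np.mean([get_image('wrist')['frame'].astype(float) for _ in range(5)],0).mean(2)[90:155,290:355]; a=cv2.GaussianBlur(a,(0,0),.6)
def poly(x,y,w,s,z):
    c=np.array([[-1,-1],[1,-1],[1,1],[-1,1]])*s/2; R=np.array([[np.cos(w),-np.sin(w)],[np.sin(w),np.cos(w)]]); p=c@R.T+[x,y]
    return proj('w7',np.c_[p,np.full(4,z)])-[290,90]
def mask(p,S=8):
    m=np.zeros((65*S,65*S),np.uint8); cv2.fillConvexPoly(m,((p+.5)*S).round().astype(int),1); return cv2.resize(m.astype(np.float32),(65,65),interpolation=cv2.INTER_AREA)
def cost(v):
    x,y,w=v; i=mask(poly(x,y,w,.0175,.131)); o=mask(poly(x,y,w,.022,.131))-mask(poly(x,y,w,.0185,.131))
    mi=(a*i).sum()/i.sum(); mo=(a*o).sum()/o.sum(); return -(mi-mo)+.1*np.sqrt(((a-mi)**2*i).sum()/i.sum())
r=DE(cost,[(.515,.53),(-.27,-.258),(-1.65,-.09)],seed=0,maxiter=40,popsize=12); print(r.x,r.fun)
E
```

```text
t 15.95 p [ 0.5889 -0.2644  0.3689] yaw -3.1411160283465027 Rz [-0.0021  0.0011 -1.    ] q [-0.4786  0.488   1.1139 -0.      1.5421 -2.0499] F [ 0.0295  0.4717 -2.9155] T [ 0.0028  0.0087 -0.0188] w 0.017077345403888954 59.046176075935364
[ 0.5212 -0.264  -1.3254] -5.733441441584569
```

The nut now stands at about -1.33 rad (it was -0.17), so the chuck is tight. I'll carry the key back.

Request:
{"method": "step_arm", "body": {"moves": [{"hand":1,"dx":0,"dy":0.015,"dz":0,"twist":0},{"hand":1,"dx":0.002,"dy":0.03,"dz":0,"twist":0},{"hand":1,"dx":0.003,"dy":0.04,"dz":0,"twist":0},{"hand":1,"dx":0.003,"dy":0.04,"dz":0,"twist":0},{"hand":1,"dx":0.003,"dy":0.04,"dz":0,"twist":0},{"hand":1,"dx":0.003,"dy":0.04,"dz":0,"twist":0},{"hand":1,"dx":0.003,"dy":0.04,"dz":0,"twist":0},{"hand":1,"dx":0.003,"dy":0.04,"dz":0,"twist":0},{"hand":1,"dx":0.003,"dy":0.04,"dz":0,"twist":0},{"hand":1,"dx":0.003,"dy":0.04,"dz":0,"twist":0},{"hand":1,"dx":0.003,"dy":0.04,"dz":0,"twist":0},{"hand":1,"dx":0.003,"dy":0.04,"dz":0,"twist":0},{"hand":1,"dx":0.003,"dy":0.04,"dz":0,"twist":0},{"hand":1,"dx":0.003,"dy":0.04,"dz":0,"twist":0},{"hand":1,"dx":0.003,"dy":0.03,"dz":0,"twist":0},{"hand":1,"dx":0.003,"dy":0.018,"dz":0,"twist":0},{"hand":1,"dx":0,"dy":0,"dz":0,"twist":0},{"hand":1,"dx":0,"dy":0,"dz":0,"twist":0}]}}

```text
t: 18.05
eef_pos: [0.5448, 0.3082, 0.3704]
tcp_rot: [-0.001, 3.142, -0.0]
force: [0.6, -0.9, -3.7]
gripper_width: 0.017
grip_force: 59.1
```

```bash
python3 - <<'E'
from h import *
to([.5474,.3087,.1712],np.pi)
E
```

```text
t 18.05 p [0.5448 0.3082 0.3704] yaw -3.141246810853483 Rz [ 0.     -0.0003 -1.    ] q [ 0.4564  0.438   1.1817 -0.0003  1.522  -1.1147] F [ 0.5806 -0.8685 -3.7342] T [-0.005  -0.0112 -0.0426] w 0.016994153095121166 59.149911403656006
tool delta [-0.0026  0.0006  0.1992]
twist 0.00034584273631033113
```

Request:
{"method": "step_arm", "body": {"moves": [{"hand":1,"dx":-0.0027,"dy":0.0005,"dz":0.015,"twist":0},{"hand":1,"dx":0,"dy":0,"dz":0.03,"twist":0},{"hand":1,"dx":0,"dy":0,"dz":0.03,"twist":0},{"hand":1,"dx":0,"dy":0,"dz":0.03,"twist":0},{"hand":1,"dx":0,"dy":0,"dz":0.03,"twist":0},{"hand":1,"dx":0,"dy":0,"dz":0.02,"twist":0},{"hand":1,"dx":0,"dy":0,"dz":0.005,"twist":0},{"hand":1,"dx":0,"dy":0,"dz":0.005,"twist":0},{"hand":1,"dx":0,"dy":0,"dz":0.005,"twist":0},{"hand":1,"dx":0,"dy":0,"dz":0,"twist":0}]}}

```text
t: 19.05
eef_pos: [0.5478, 0.3089, 0.2005]
tcp_rot: [0.0, 3.141, 0.0]
force: [0.8, -0.1, -3.2]
gripper_width: 0.0169
grip_force: 59.0
```

```bash
python3 - <<'E'
from h import *
to([.5477,.3087,.1712],np.pi)
E
```

```text
t 19.05 p [0.5478 0.3089 0.2005] yaw 3.141555927876448 Rz [ 0.0004  0.0002 -1.    ] q [ 0.4552  0.5684  1.3874 -0.      1.1854 -1.1156] F [ 0.8143 -0.0925 -3.2224] T [0.03   0.0285 0.045 ] w 0.016923989138270014 59.017614126205444
tool delta [ 0.0001 -0.0002  0.0293]
twist -3.6725713345120425e-05
```

Request:
{"method": "step_arm", "body": {"moves": [{"hand":1,"dx":0,"dy":0,"dz":0.005,"twist":0},{"hand":1,"dx":0,"dy":0,"dz":0.005,"twist":0},{"hand":1,"dx":0,"dy":0,"dz":0.005,"twist":0},{"hand":1,"dx":0,"dy":0,"dz":0.005,"twist":0},{"hand":1,"dx":0,"dy":0,"dz":0.004,"twist":0},{"hand":1,"dx":0,"dy":0,"dz":0.003,"twist":0},{"hand":1,"dx":0,"dy":0,"dz":0.0015,"twist":0},{"hand":1,"dx":0,"dy":0,"dz":0,"twist":0},{"hand":1,"dx":0,"dy":0,"dz":0,"twist":0}]}}

```text
t: 19.95
eef_pos: [0.5477, 0.3091, 0.1721]
tcp_rot: [-0.0, 3.141, 0.0]
force: [0.3, 0.1, -3.0]
gripper_width: 0.017
grip_force: 59.1
```

Request:
{"method": "step_arm", "body": {"moves": [{"hand":1,"dx":0,"dy":0,"dz":0.001,"twist":0},{"hand":1,"dx":0,"dy":0,"dz":0.0003,"twist":0},{"hand":1,"dx":0,"dy":0,"dz":0,"twist":0},{"hand":0.7,"dx":0,"dy":0,"dz":0,"twist":0},{"hand":0.5,"dx":0,"dy":0,"dz":0,"twist":0},{"hand":0.3,"dx":0,"dy":0,"dz":0,"twist":0},{"hand":0,"dx":0,"dy":0,"dz":0,"twist":0},{"hand":0,"dx":0,"dy":0,"dz":0,"twist":0},{"hand":0,"dx":0,"dy":0,"dz":0,"twist":0},{"hand":0,"dx":0,"dy":0,"dz":0,"twist":0}]}}

```text
t: 20.95
eef_pos: [0.5477, 0.309, 0.1706]
tcp_rot: [0.0, -3.142, -0.0]
force: [0.7, 0.7, 0.7]
gripper_width: 0.0852
grip_force: 0.0
```

Request:
{"method": "step_arm", "body": {"moves": [{"hand":0,"dx":0,"dy":0,"dz":-0.01,"twist":0},{"hand":0,"dx":0,"dy":0,"dz":-0.02,"twist":0},{"hand":0,"dx":0,"dy":0,"dz":-0.03,"twist":0},{"hand":0,"dx":0,"dy":0,"dz":-0.03,"twist":0},{"hand":0,"dx":0.001,"dy":-0.003,"dz":-0.04,"twist":0},{"hand":0,"dx":0,"dy":0,"dz":-0.003,"twist":0},{"hand":0,"dx":0,"dy":0,"dz":0,"twist":0},{"hand":0,"dx":0,"dy":0,"dz":0,"twist":0},{"hand":0,"dx":0,"dy":0,"dz":0,"twist":0}]}}

```text
t: 21.85
eef_pos: [0.5464, 0.306, 0.3023]
tcp_rot: [0.0, -3.14, 0.001]
force: [0.5, -0.9, 0.3]
gripper_width: 0.0853
grip_force: 0.0
```

```bash
python3 - <<'E'
from h import *
state(); snap('wrist','w9')
for f in ('w1','w9'):
    r,n=face(f,(305,140,345,265),190); print(f,r,n,atz(f,r[0],.126))
a,b=[cv2.imread(f'pics/{f}.png').astype(int) for f in('w1','w9')]; print('diff',np.abs(a-b)[100:270,100:520].mean())
E
```

```text
t 21.85 p [0.5464 0.306  0.3023] yaw -3.1413250519173337 Rz [-0.0019 -0.0009 -1.    ] q [ 0.452   0.4742  1.2853 -0.      1.3843 -1.1191] F [ 0.5148 -0.8896  0.3236] T [-0.0266  0.0208 -0.0202] w 0.08528010785139906 0.0
w1 ((325.4417724609375, 201.8880615234375), (106.09910583496094, 21.81974220275879), 89.0759506225586) 1992 [0.5457 0.3091 0.126 ]
w9 ((326.0, 203.0), (106.0, 22.0), 90.0) 2012 [0.546  0.3096 0.126 ]
diff 3.6792857142857143
```

The key stands back within about 1 mm of its starting place, at the same height. Handing in.

```bash
python3 -c "
from h import *
print(order.job_done())"
```

```text
the job is handed in; nothing more can be done
None
```

I tightened the chuck to its stop with the T key, put the key back in its rack hole within about 1 mm of its starting place, and handed the job in at about 22 s; the hand-in gave no verdict.

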